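# Cap a gear housing and hold it home in the fixture for the set screw

## Task

Take the bearing cap from the parts tray and set it on the gear housing so that its flange sits fully down and level on the rim. Then, pushing on the cap, slide the housing back until its rear face is flush against the fixture's fence, and finish while still holding it there with one steady diagonal push, back against the fence and down on the base plate at once (about 10 N each way), so that I can tighten the set screw in its front. Leave the hex key, the oil bottle and the caliper where they lie.

Things in the scene. Friction and masses are not known exactly. Their poses are not given: they have to be found in the camera images.
- cap: bearing cap, black-anodised aluminium with a bright ring on top of its boss, 0.12 kg, round, lies upright in the tray. Origin: centre of its underside; z axis up along its axis. From the bottom: spigot 53.5 mm diameter, 8 mm high, with a 2 mm lead-in chamfer; flange 68 mm diameter, 6 mm thick (z 8 to 14 mm); boss 26 mm diameter, 25 mm high (z 14 to 39 mm), the place to grip it from above and to push on it. It may be turned any way.
- cap_seat (a point): centre of the underside of the cap's flange, 8 mm above the cap's origin, the face that comes to rest on the housing's rim
- housing: gear housing, petrol-blue cast body 80 x 80 mm, 38 mm high, 0.35 kg, standing loose on the fixture's base plate, 25 to 60 mm in front of the fence and turned up to 0.25 rad to it. Open on top: bore 56 mm diameter, 26 mm deep, with a gear at the bottom that the cap does not touch. The front (-x side) has a small set screw, the left (+y) side a 12 mm shaft stub 28 mm long. Origin: centre of the underside; x axis towards its rear face, z up.
- housing_rim (a point): centre of the bore's mouth, level with the housing's flat top rim, 38 mm above its underside; cap_seat comes to this point
- housing_back (a point): middle of the lower edge of the housing's rear face, 40 mm from its origin along its x axis
- fixture: assembly fixture, fixed to the bench. Origin on the bench under the middle of its base plate; x axis towards the fence and square to it, z up. It stands turned up to 0.3 rad.
- base_plate: the fixture's dark steel base plate, 190 mm (x) by 180 mm (y), top face 12 mm above the bench; same origin and axes as the fixture. Its dry coating is slippery (friction about 0.25 with the housing, against 0.6 between cap and housing, so the housing follows when the seated cap is pressed down with about 10 N and slid or turned).
- fence: aluminium fence fixed across the rear of the base plate, 170 mm long along y, 18 mm thick, 34 mm high above the plate, so lower than the housing; same origin and axes as the fixture
- fence_face (a point): middle of the lower edge of the fence's front face, at the top of the base plate, 60 mm from the fixture's origin along its x axis; axes as the fixture's. Coated like the plate. Nothing gives way when the housing stops against it.
- tray: shallow light-grey parts tray, loose, 174 x 236 mm, rim 20 mm high, floor 2 mm thick, holding the cap, a ball bearing and a brass bush. Origin: centre of its underside.
- hex_key: black hex key lying flat to the left of the fixture, 31 x 76 mm, 5 mm thick; origin at its middle, underside; leave it
- oil_bottle: white dropper bottle with a red nozzle, 32 mm diameter, 124 mm tall, left of the fixture at the rear; origin at the centre of its underside; leave it standing
- caliper: slide caliper lying flat at the far left, 73 x 212 mm, 12 mm thick; origin at its middle, underside; leave it
There are look-alikes about, which are no part of the job. There is more than one size of the cap; the one meant has the size given above.

How it is judged:
By the outcome, as a careful person would: the job done as asked, in the order asked, and still so for the second after the job is handed in, while the arm keeps its last pose, push and grip.
It also fails if it takes over 58 s, if anything falls off the work surface, if the arm or the gripper's body presses on something with over 40 N, if the wrist force passes 120 N, or if a joint passes its speed limit or range.

## Robot

A 7-joint arm with a two-finger parallel gripper is mounted at the origin on a cart in front of the work surface, level with it; the furniture and walls round the work are solid. World frame = base frame: x ahead of the robot, y to its left, z up, the work surface at z = 0. Lengths are in mm, angles in rad, forces in N, time in s.
With the tool pointing down it reaches from about 350 to 900 mm from the base axis. Payload 19.9 kg.
Tool frame: the origin (TCP) lies midway between the tips of the shut fingers; the grasp point (between the pads) lies 19 mm behind it (ctrl.grip_point_offset is the distance from the TCP to the grasp point, in mm); z points along the fingers, y is the direction in which the jaws open and shut (so a half turn about z gives the same grasp; the last joint's range is limited). The gripper opens to 94 mm and grips with 3 to 60 N. Pads are 16 mm wide; open, the fingers measure 119 mm over their backs; the gripper's body (75 mm by 177 mm) begins 78 mm behind the grasp point.
Start: joints at [1.28, 0.417, -0.01, 1.614, 0.005, 1.111, -0.053], TCP at [154.499, -605.579, 172.025] pointing down, gripper open.
Joint ranges: [-2.81, 2.81], [-0.39, 2.02], [-1.27, 1.25], [0.06, 2.57], [-1.19, 4.33], [0.19, 2], [-2.82, 2.82]. Speed limits (rad/s): [1.89, 1.89, 2.39, 2.39, 3.01, 3.01, 3.01].

## Interface

Orientations are given as a unit quaternion [w, x, y, z].
In Python, from rig import ctrl gives the robot as it stands. The module is installed in compiled form; this text tells all that it offers.
- The arm moves only by the tool step_arm, never from a script. Its argument "series" is a list of rows, each an object with "delta_rot": the turn, a rotation vector about the tool's x, y, z in degrees, a list of three; "travel": the shift along the tool's x, y, z in m, a list of three; "grip": the opening, from 0 (shut) to 1 (fully open). A call has 1 to 20 rows; each row is the pose to reach, as a shift and turn from the pose commanded when the call began, along the tool's axes at that moment; what a row does not reach only later rows make up. A row lasts 1/8 s, in which the tool goes at most 62.5 mm and 10.7 degrees, less where a joint would pass 70% of its speed; a pose out of reach is approached as far as the arm can. A call with a gripper value outside its range is refused whole. The fingers move at their own pace and stop on an object; "squeeze" is the grip in N (left out, the last holds). Time passes only in rows, so rows that repeat a pose let the fingers close. It gives the time, the measured TCP pose, the force and the opening at its end, in the units of the state.
- ctrl.read_state(): the state, without advancing time (a new reading comes with each control period).
- ctrl.camera(name): name is "scene" or "top" or "wrist"; returns a dict with "pixels" (400x640x3 uint8, blue, green, red), "fx", "fy", "cx", "cy" (pixels), "R" (3x3) and "t" (3): a world point X has camera coordinates R X + t. Camera axes: x right, y down, z forward; pixel columns grow to the right and rows downward; lengths in mm; the calibration is good to about 2 mm. The wrist camera is an equidistant fisheye: a pixel r from the principal point sees the ray r / f radians off the axis. A picture is of the moment at which its call begins. There is no depth.
- ctrl.job_done(): hands the job in, once; it reports no verdict.
Trained networks look in a picture, given as the dict that the camera call returned (one of the last four; its "shot" number tells which), for a name from the list of things; names that differ only in an ending like _2 or _b are one class to them, and where a whole thing is asked for, a point or a joint stands for the part that bears it (a point fixed in the world has none). Each returns a list of dicts, best first, with "conf" (0 to 1); they miss things now and then, are a little off and sometimes report something else, mostly with a low value. They report only what shows in the picture. A call takes as long as a camera call. They do not tell look-alikes from the thing itself.
- ctrl.boxes_of(query, picture): "extent" ([left, top, width, height] in pixels, round what is visible of it).
- ctrl.trace(query, picture): "mask" (400x640 bool, what is visible of it) and "extent" ([left, top, width, height] in pixels, round what is visible of it).
The state is a dict: "time_s": time; "qpos": joint angles; "qvel": joint speeds; "joint_efforts": joint torques, N m; "ee_pos": TCP position; "ee_rot": TCP orientation; "force": force on the tool from outside, world axes, zero at the start; "ft_torque": the same for the moment, N m; "opening": finger opening in mm.
Only numpy, scipy, OpenCV 4.12 (cv2) and the standard library are available. Lean on these libraries where they do the work, as an engineer would, in place of code of your own. Each camera call takes 0.05 s, during which the arm holds its last target.

## Working session

There is one attempt and no reset: what is moved stays moved. The work goes in short steps, Python scripts to look and compute and a tool call to move; the robot and the scene stay as the last step left them, time stands still between calls to the robot, and variables do not carry over. Pictures are saved under pics/ and viewed, and the job is handed in when it is done.

Besides the shell and the picture viewer there is one more tool, called after ">>>" by a JSON object that holds its "op" and its "data", one argument or row to a line. step_arm: Moves the arm, as the interface text tells. Its arguments: {"type":"object","properties":{"series":{"type":"array"},"squeeze":{"type":"number"}},"required":["series"]}

```bash
mkdir -p pics; ls
python3 - <<'E'
from rig import ctrl
import cv2
s=ctrl.read_state();print({k:s[k] for k in ['time_s','ee_pos','ee_rot','force','opening']})
for n in ['scene','top','wrist']:
    c=ctrl.camera(n);cv2.imwrite(f'pics/{n}0.png',c['pixels']);print(n,c['fx'],c['fy'],c['cx'],c['cy'],c['R'],c['t'])
    for q in ['cap','housing','fixture','fence','tray']:
        try: print(n,q,[(b['extent'],round(b['conf'],2)) for b in ctrl.boxes_of(q,c)][:5])
        except Exception as e: print(q,e)
print(ctrl.read_state()['time_s'])
E
```

```text
pics
{'time_s': 0.0, 'ee_pos': array([ 154.42883436, -605.20962598,  171.45127397]), 'ee_rot': array([-5.84780345e-04,  9.92204459e-01,  1.24619256e-01, -1.07226730e-04]), 'force': array([-0.13980632, -1.35757058, -0.58330268]), 'opening': 93.91417596559944}
scene 402.37073017037625 402.37073017037625 317.41324788888346 202.8910687295056 [[-0.70495189 -0.70924355  0.00405131]
 [-0.43770245  0.43054509 -0.78933358]
 [ 0.55808548 -0.55821547 -0.61395121]] [ 416.99629234  253.45176953 1086.00848353]
scene cap [([343.7, 182.3, 24.4, 20.3], 0.88), ([372.9, 170.5, 21.5, 9.6], 0.53)]
scene housing [([280.0, 212.3, 35.7, 29.6], 0.89)]
scene fixture [([259.2, 194.7, 81.1, 62.5], 0.97)]
scene fence [([257.4, 193.5, 46.2, 30.8], 0.88)]
scene tray [([355.7, 154.8, 66.1, 42.2], 0.76)]
top 398.9053876223143 398.9053876223143 320.62474492577724 197.2447306323196 [[ 0.00907298 -0.99984293  0.01522455]
 [-0.9948613  -0.01056105 -0.10069486]
 [ 0.10083983 -0.01423271 -0.99480086]] [  46.60135745  532.00048458 1294.68467596]
top cap [([406.8, 194.2, 22.5, 22.0], 0.88), ([451.4, 157.5, 9.5, 15.9], 0.63), ([354.7, 189.6, 32.3, 28.2], 0.58)]
top housing [([405.7, 193.8, 22.5, 15.6], 0.61), ([267.0, 189.6, 33.0, 24.5], 0.59)]
top fixture [([270.5, 167.1, 51.9, 55.7], 0.72)]
top fence []
top tray [([392.5, 175.2, 76.8, 56.3], 0.79)]
wrist 309.70691628693146 309.70691628693146 319.6902119080628 197.85782299871104 [[ 0.24595333 -0.96928036 -0.00159329]
 [-0.94243055 -0.23952381  0.23335167]
 [-0.22656482 -0.05589206 -0.9723911 ]] [-623.328511    -24.18413947  391.07107918]
wrist cap []
wrist housing []
wrist fixture []
wrist fence []
wrist tray []
0.9
```

View pics/scene0.png

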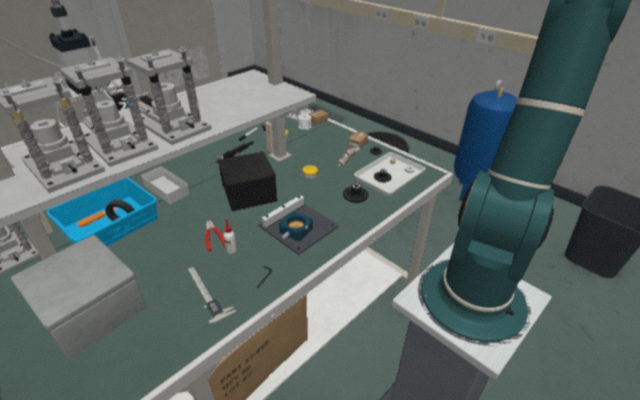

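View pics/top0.png

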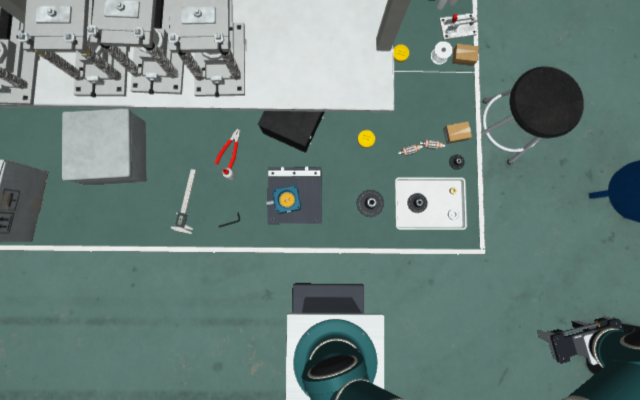

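View pics/wrist0.png

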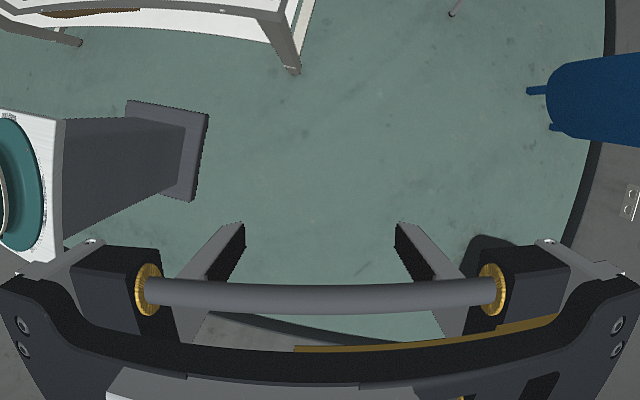

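Run:
```python
import cv2
a=cv2.imread('pics/top0.png')[140:260,220:480]
cv2.imwrite('pics/top0c.png',cv2.resize(a,None,fx=3,fy=3,interpolation=cv2.INTER_CUBIC))
a=cv2.imread('pics/scene0.png')[140:270,240:440]
cv2.imwrite('pics/scene0c.png',cv2.resize(a,None,fx=4,fy=4,interpolation=cv2.INTER_CUBIC))
```

```text
(no output)
```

View pics/top0c.png

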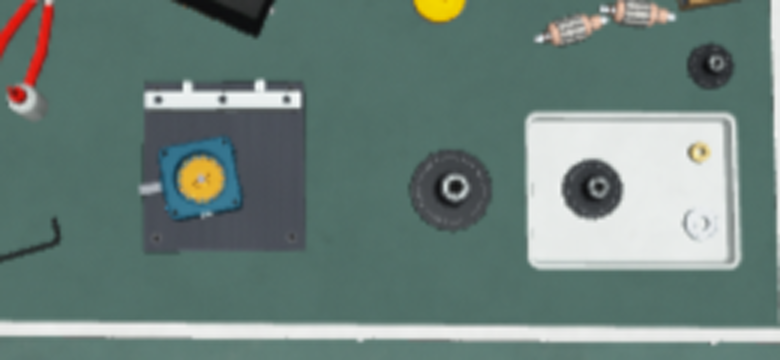

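View pics/scene0c.png

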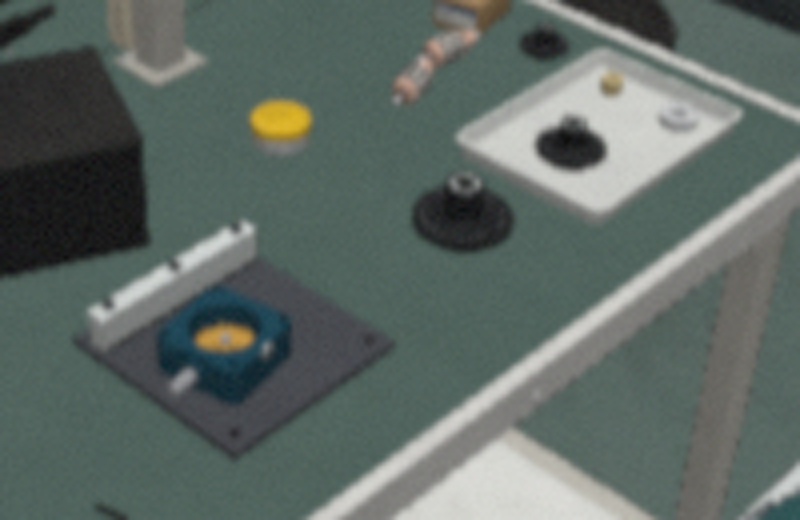

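```bash
cat > h.py <<'E'
import numpy as np,cv2
from scipy.spatial.transform import Rotation as Rn
def ray(c,name,u,v):
    R=np.array(c['R']);t=np.array(c['t'])
    if name=='wrist':
        dx,dy=u-c['cx'],v-c['cy'];r=np.hypot(dx,dy);th=r/c['fx']
        d=np.array([np.sin(th)*dx/max(r,1e-9),np.sin(th)*dy/max(r,1e-9),np.cos(th)])
    else: d=np.array([(u-c['cx'])/c['fx'],(v-c['cy'])/c['fy'],1])
    return -R.T@t,R.T@d
def at(c,name,u,v,z):
    o,d=ray(c,name,u,v);return o+d*(z-o[2])/d[2]
def proj(c,name,X):
    X=np.atleast_2d(X)@np.array(c['R']).T+np.array(c['t'])
    if name=='wrist':
        r=np.linalg.norm(X[:,:2],axis=1);th=np.arctan2(r,X[:,2]);k=th*c['fx']/np.maximum(r,1e-9)
        return np.c_[c['cx']+k*X[:,0],c['cy']+k*X[:,1]]
    return np.c_[c['cx']+c['fx']*X[:,0]/X[:,2],c['cy']+c['fy']*X[:,1]/X[:,2]]
def tool(s):
    q=s['ee_rot'];return Rn.from_quat([q[1],q[2],q[3],q[0]])
def rel(s,pos,yaw):
    """shift in tool axes(m) and rotvec deg to reach vertical pose w/ tool-x at yaw world"""
    R0=tool(s);Rt=Rn.from_matrix(np.c_[[np.cos(yaw),np.sin(yaw),0],[np.sin(yaw),-np.cos(yaw),0],[0,0,-1]])
    return (R0.inv().apply(np.array(pos)-s['ee_pos'])/1000).round(4),(R0.inv()*Rt).as_rotvec(degrees=True).round(2)
E
python3 - <<'E'
from h import *
from rig import ctrl
c=ctrl.camera('top')
Z=lambda u,v,z:at(c,'top',220+u/3,140+v/3,z).round(0)
print('cap boss',Z(598,187,41),'flange',Z(592,189,16),'bigcap',Z(456,187,39),Z(450,190,14))
d=59/3*3.2;print('flange dia',np.linalg.norm(Z(562,189,16)-Z(622,189,16)),np.linalg.norm(Z(410,190,14)-Z(491,190,14)))
print('housing rim',Z(201,178,50),'corners',[Z(*p,50) for p in [(160,152),(228,138),(243,208),(176,220)]])
print('plate corners',[Z(*p,12) for p in [(145,252),(305,250)]],'fence top back/front',[Z(*p,46) for p in [(145,108),(303,108)]],[Z(*p,46) for p in [(145,92),(303,92)]])
print('tray',[Z(*p,20) for p in [(527,113),(737,113),(741,268),(527,268)]])
s=ctrl.read_state();R=tool(s).as_matrix();print(R.round(3))
from h import rel
print(rel(s,[500,-300,400],np.arctan2(R[1,0],R[0,0])), np.arctan2(R[1,0],R[0,0]))
E
```

```text
cap boss [ 517. -272.   41.] flange [ 517. -272.   16.] bigcap [ 515. -117.   39.] [ 514. -114.   14.]
flange dia 67.00746227100382 91.00549433962765
housing rim [521. 161.  50.] corners [array([549., 206.,  50.]), array([565., 133.,  50.]), array([489., 115.,  50.]), array([475., 187.,  50.])]
plate corners [array([442., 224.,  12.]), array([446.,  47.,  12.])] fence top back/front [array([598., 224.,  46.]), array([600.,  52.,  46.])] [array([615., 224.,  46.]), array([617.,  52.,  46.])]
tray [array([ 601., -199.,   20.]), array([ 604., -436.,   20.]), array([ 430., -435.,   20.]), array([ 428., -198.,   20.])]
[[ 0.969  0.247 -0.   ]
 [ 0.247 -0.969  0.   ]
 [-0.    -0.    -1.   ]]
(array([ 0.4103, -0.2107, -0.228 ]), array([-0.,  0., -0.])) 0.24979178886688136
```

Run:
```python
from h import *
from rig import ctrl
c=ctrl.camera('wrist');s=ctrl.read_state();R=tool(s)
o,d=ray(c,'wrist',c['cx'],c['cy']);print(R.inv().apply(o-s['ee_pos']),R.inv().apply(d))
print(rel(s,[517,-272,220],np.pi/2))
```

```text
[  66.93245167   -0.9715261  -212.89235909] [-0.23329297 -0.00180336  0.97240482]
(array([ 0.4337, -0.2336, -0.048 ]), array([ -0.  ,   0.  , -75.69]))
```

>>> {"op": "step_arm", "data": {
  "series": [
    {"delta_rot": [0,0,0],"travel": [0.0,0.0,-0.048],"grip": 1},
    {"delta_rot": [0,0,-75.7],"travel": [0.434,-0.234,-0.048],"grip": 1},
    {"delta_rot": [0,0,-75.7],"travel": [0.434,-0.234,-0.048],"grip": 1},
    {"delta_rot": [0,0,-75.7],"travel": [0.434,-0.234,-0.048],"grip": 1},
    {"delta_rot": [0,0,-75.7],"travel": [0.434,-0.234,-0.048],"grip": 1},
    {"delta_rot": [0,0,-75.7],"travel": [0.434,-0.234,-0.048],"grip": 1},
    {"delta_rot": [0,0,-75.7],"travel": [0.434,-0.234,-0.048],"grip": 1},
    {"delta_rot": [0,0,-75.7],"travel": [0.434,-0.234,-0.048],"grip": 1},
    {"delta_rot": [0,0,-75.7],"travel": [0.434,-0.234,-0.048],"grip": 1},
    {"delta_rot": [0,0,-75.7],"travel": [0.434,-0.234,-0.048],"grip": 1},
    {"delta_rot": [0,0,-75.7],"travel": [0.434,-0.234,-0.048],"grip": 1},
    {"delta_rot": [0,0,-75.7],"travel": [0.434,-0.234,-0.048],"grip": 1},
    {"delta_rot": [0,0,-75.7],"travel": [0.434,-0.234,-0.048],"grip": 1},
    {"delta_rot": [0,0,-75.7],"travel": [0.434,-0.234,-0.048],"grip": 1}
  ]
}}

```text
time_s: 2.75
ee_pos: [516.9, -272.0, 220.1]
ee_rot: [0.0, 0.707, 0.707, -0.0]
force: [-0.2, -0.1, -0.6]
opening: 94.3
```

Run:
```python
from h import *
from rig import ctrl
s=ctrl.read_state();print(s['time_s'],s['ee_pos'],tool(s).as_matrix().round(3))
c=ctrl.camera('wrist');cv2.imwrite('pics/w1.png',c['pixels'])
for b in ctrl.trace('cap',c)[:4]:
    print(b['extent'],b['conf'])
    x,y,w,h=b['extent'];print(at(c,'wrist',x+w/2,y+h/2,16))
```

```text
2.75 [ 516.86618204 -272.01075761  220.09320704] [[ 0.001  1.    -0.   ]
 [ 1.    -0.001 -0.   ]
 [-0.    -0.    -1.   ]]
[297.6, 149.6, 51.7, 50.7] 0.89
[ 521.10646246 -271.18717933   16.        ]
[284.0, 27.4, 68.5, 64.5] 0.7
[ 514.36609781 -113.99482316   16.        ]
```

View pics/w1.png

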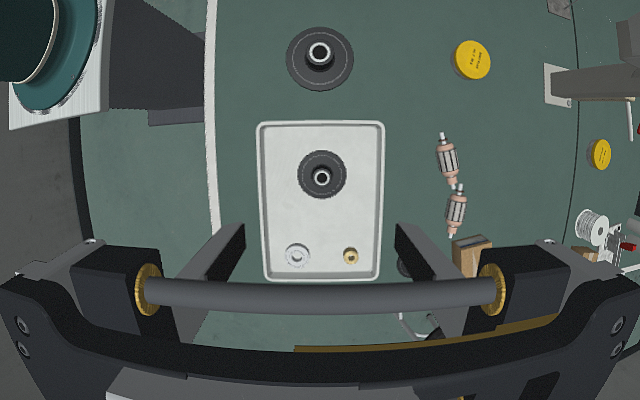

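Run:
```python
from h import *
from rig import ctrl
c=ctrl.camera('wrist');im=c['pixels']
g=cv2.cvtColor(im,cv2.COLOR_BGR2GRAY)
x0,y0=285,140
sub=g[y0:y0+70,x0:x0+75]
m=(sub<110).astype(np.uint8)
cs,_=cv2.findContours(m,cv2.RETR_EXTERNAL,cv2.CHAIN_APPROX_NONE)
k=max(cs,key=cv2.contourArea)[:,0].astype(float)+[x0,y0]
# world fit at z
for z in (16,13):
    P=np.array([at(c,'wrist',u,v,z)[:2] for u,v in k])
    A=np.c_[2*P,np.ones(len(P))];b=(P**2).sum(1);s=np.linalg.lstsq(A,b,rcond=None)[0];print(z,s[:2],'dia',2*np.sqrt(s[2]+s[0]**2+s[1]**2))
ring=(g[y0+25:y0+50,x0+25:x0+50]>150).astype(np.uint8)
n,l,st,ce=cv2.connectedComponentsWithStats(ring)
for i in range(1,n):
    u,v=ce[i]+[x0+25,y0+25];print('ring',u,v,st[i],at(c,'wrist',u,v,41))
cv2.imwrite('pics/w1c.png',cv2.resize(im[y0:y0+70,x0:x0+75],None,fx=7,fy=7,interpolation=cv2.INTER_CUBIC))
```

```text
16 [ 518.46461603 -270.28887986] dia 65.37992010513352
13 [ 518.47775803 -270.76731469] dia 65.85029946385725
ring 321.35 177.7875 [ 4  6 15 15 80] [ 518.28556622 -270.5895474    41.        ]
```

View pics/w1c.png

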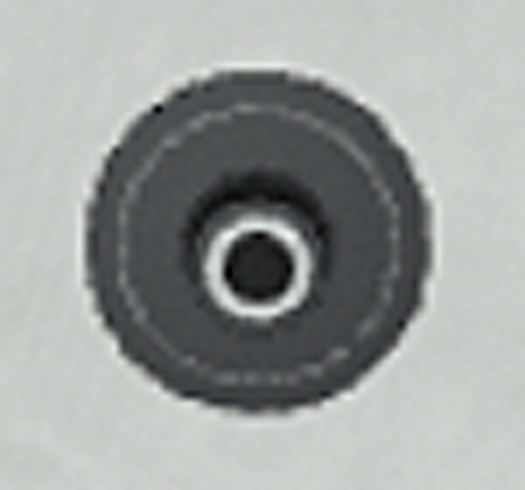

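>>> {"op": "step_arm", "data": {
  "series": [
    {"delta_rot": [0,0,0],"travel": [0.0015,0.0015,0.06],"grip": 1},
    {"delta_rot": [0,0,0],"travel": [0.0015,0.0015,0.12],"grip": 1},
    {"delta_rot": [0,0,0],"travel": [0.0015,0.0015,0.17],"grip": 1},
    {"delta_rot": [0,0,0],"travel": [0.0015,0.0015,0.19],"grip": 1},
    {"delta_rot": [0,0,0],"travel": [0.0015,0.0015,0.2],"grip": 1},
    {"delta_rot": [0,0,0],"travel": [0.0015,0.0015,0.2],"grip": 1},
    {"delta_rot": [0,0,0],"travel": [0.0015,0.0015,0.2],"grip": 0.5},
    {"delta_rot": [0,0,0],"travel": [0.0015,0.0015,0.2],"grip": 0.15},
    {"delta_rot": [0,0,0],"travel": [0.0015,0.0015,0.2],"grip": 0.15},
    {"delta_rot": [0,0,0],"travel": [0.0015,0.0015,0.2],"grip": 0.15},
    {"delta_rot": [0,0,0],"travel": [0.0015,0.0015,0.2],"grip": 0.15},
    {"delta_rot": [0,0,0],"travel": [0.0015,0.0015,0.2],"grip": 0.15},
    {"delta_rot": [0,0,0],"travel": [0.0015,0.0015,0.2],"grip": 0.15},
    {"delta_rot": [0,0,0],"travel": [0.0015,0.0015,0.2],"grip": 0.15}
  ],
  "squeeze": 35
}}

```text
time_s: 4.65
ee_pos: [518.7, -270.0, 20.0]
ee_rot: [-0.0, 0.707, 0.707, 0.0]
force: [0.3, -0.5, 0.4]
opening: 17.5
```

Run:
```python
from h import *
from rig import ctrl
s=ctrl.read_state();print(s['opening'],s['force'],s['time_s'])
c=ctrl.camera('wrist');im=c['pixels'];cv2.imwrite('pics/w2.png',cv2.resize(im[80:330,150:490],None,fx=2.2,fy=2.2,interpolation=cv2.INTER_CUBIC))
c=ctrl.camera('scene');cv2.imwrite('pics/s2.png',cv2.resize(c['pixels'][130:210,320:450],None,fx=6,fy=6,interpolation=cv2.INTER_CUBIC))
```

```text
17.49231664337231 [ 0.28472969 -0.5296563   0.35355972] 4.65
```

View pics/w2.png

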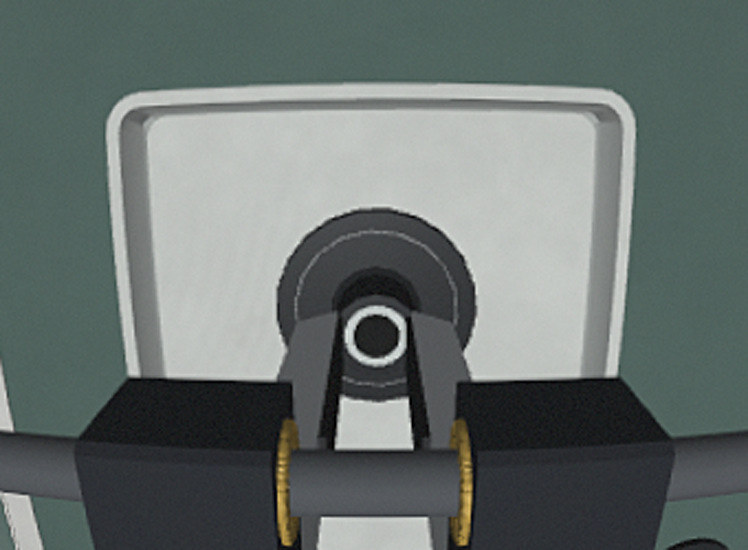

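View pics/s2.png

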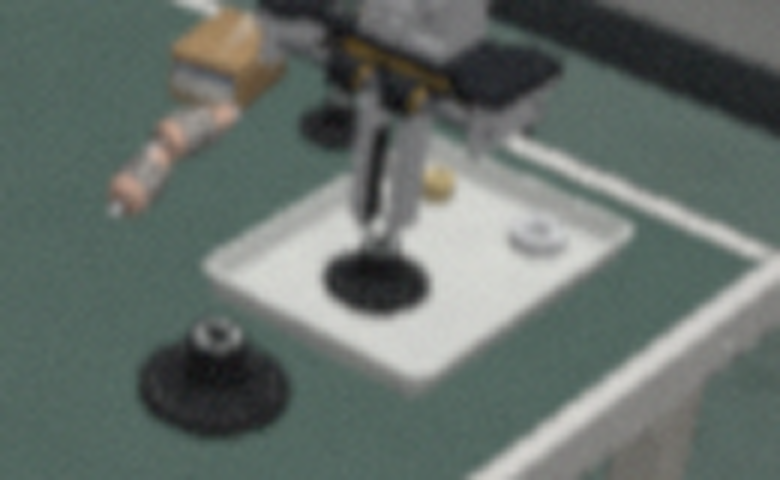

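>>> {"op": "step_arm", "data": {
  "series": [
    {"delta_rot": [0,0,0],"travel": [0,0,0],"grip": 0.0},
    {"delta_rot": [0,0,0],"travel": [0,0,0],"grip": 0.0},
    {"delta_rot": [0,0,0],"travel": [0,0,0],"grip": 0.0}
  ]
}}

```text
time_s: 5.12
ee_pos: [518.7, -270.0, 20.0]
ee_rot: [-0.0, 0.707, 0.707, -0.0]
force: [0.1, 0.6, 0.4]
opening: 0.4
```

Run:
```python
from h import *
from rig import ctrl
c=ctrl.camera('wrist');im=c['pixels'];cv2.imwrite('pics/w3.png',cv2.resize(im[150:270,260:380],None,fx=5,fy=5,interpolation=cv2.INTER_CUBIC))
```

```text
(no output)
```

View pics/w3.png

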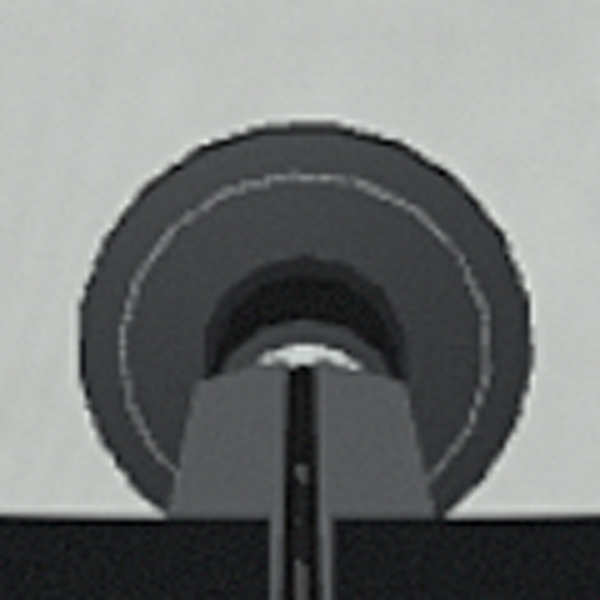

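Run:
```python
from h import *
from rig import ctrl
c=ctrl.camera('wrist')
R=np.array(c['R']);o2=-R.T@np.array(c['t']);
c1=dict(c);o1=o2+np.array([516.87-518.7,-272.01+270.0,200.1]);c1['t']=-R@o1
def tri(p1,p2):
    a,d=ray(c1,'wrist',*p1);b,e=ray(c,'wrist',*p2)
    d/=np.linalg.norm(d);e/=np.linalg.norm(e)
    M=np.c_[d,-e];x=np.linalg.lstsq(M,b-a,rcond=None)[0];return a+d*x[0],b+e*x[1]
print(o1,o2)
print('ring',tri((321.35,177.8),(320.5,232.3)))
# flange top edge/ left / right
print('flange L',tri((285+88/7,140+238/7),(260+82/5,150+345/5)))
print('flange R',tri((285+432/7,140+238/7),(260+530/5,150+345/5)))
print('flange T',tri((285+260/7,140+70/7),(260+305/5,150+123/5)))
for z in(0,2,16,20,41): print(z,proj(c,'wrist',[518.5,-270.5,z]))
print(proj(c,'wrist',[518.7,-270,20]))
```

```text
[ 516.42682019 -204.07497897  433.03545144] [ 518.25682019 -202.06497897  232.93545144]
ring (array([ 518.08468118, -270.76477717,   41.57524693]), array([ 518.51924203, -270.77137251,   41.57821092]))
flange L (array([ 485.66782406, -269.97436761,   14.77669521]), array([ 485.8319896 , -270.05436409,   14.77722635]))
flange R (array([ 552.99841647, -270.12883924,   14.01249067]), array([ 552.47726735, -270.36195556,   14.00375362]))
flange T (array([ 519.29730086, -237.41898801,   11.72951549]), array([ 518.94092879, -237.40253743,   11.72578545]))
0 [[320.39615669 214.04010001]]
2 [[320.3991998  214.76499755]]
16 [[320.4218623  220.18099456]]
20 [[320.42880871 221.84734291]]
41 [[320.46927791 231.61486299]]
[[320.7059167  221.18750578]]
```

Run:
```python
from h import *
from rig import ctrl
c=ctrl.camera('scene')
x0,y0,k=340,140,10
im=cv2.resize(c['pixels'][y0:y0+60,x0:x0+80],None,fx=k,fy=k,interpolation=cv2.INTER_CUBIC)
for z in (2,16,20,41,60):
    u,v=proj(c,'scene',[518.7,-270,z])[0];p=(int((u-x0+.5)*k),int((v-y0+.5)*k));print(z,p);cv2.circle(im,p,3,(0,0,255),-1);cv2.putText(im,str(z),(p[0]+60,p[1]),0,.5,(0,0,255))
cv2.imwrite('pics/s3.png',im)
```

```text
2 (419, 392)
16 (423, 362)
20 (424, 353)
41 (430, 306)
60 (435, 263)
```

View pics/s3.png

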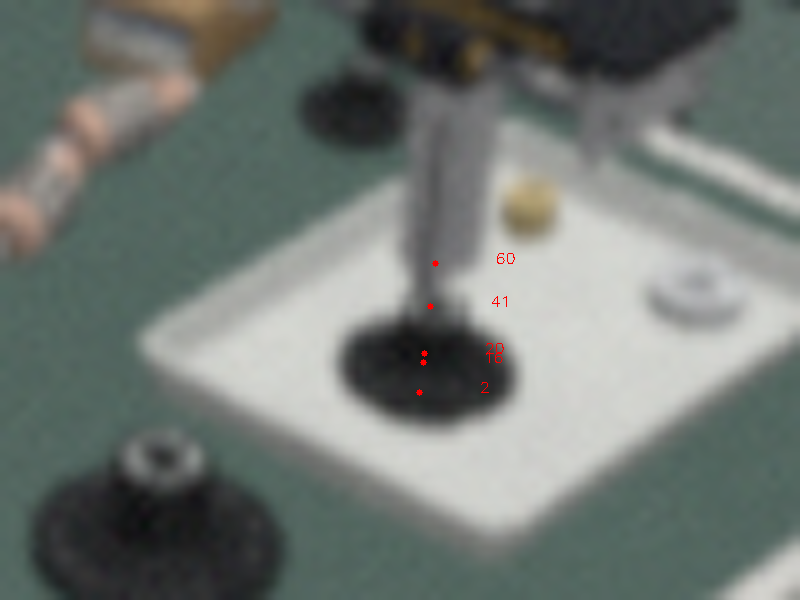

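Run:
```python
from h import *
from rig import ctrl
print([a for a in dir(ctrl) if a[0]!='_'],ctrl.grip_point_offset)
c=ctrl.camera('wrist')
for v in (222,224,225,226):
  o,d=ray(c,'wrist',320.5,v)
  for y in (-259,-262,-265): print(v,y,(o+d*(y-o[1])/d[1]).round(1))
```

```text
['MotionError', 'boxes_of', 'camera', 'grip_point_offset', 'job_done', 'read_state', 'trace'] 18.8
222 -259 [ 518.5 -259.    56.1]
222 -262 [ 518.5 -262.    46.8]
222 -265 [ 518.5 -265.    37.4]
224 -259 [ 518.5 -259.    59.9]
224 -262 [ 518.5 -262.    50.8]
224 -265 [ 518.5 -265.    41.7]
225 -259 [ 518.5 -259.    61.8]
225 -262 [ 518.5 -262.    52.8]
225 -265 [ 518.5 -265.    43.7]
226 -259 [ 518.5 -259.    63.6]
226 -262 [ 518.5 -262.    54.7]
226 -265 [ 518.5 -265.    45.8]
```

>>> {"op": "step_arm", "data": {
  "series": [
    {"delta_rot": [0,0,0],"travel": [-0.0005,0,0],"grip": 1.0},
    {"delta_rot": [0,0,0],"travel": [-0.0005,0,0],"grip": 1.0},
    {"delta_rot": [0,0,0],"travel": [-0.0005,0,0],"grip": 1.0},
    {"delta_rot": [0,0,0],"travel": [-0.0005,0,0],"grip": 1.0},
    {"delta_rot": [0,0,0],"travel": [-0.0005,0,0],"grip": 1.0},
    {"delta_rot": [0,0,0],"travel": [-0.0005,0,0],"grip": 1.0},
    {"delta_rot": [0,0,0],"travel": [-0.0005,0,0],"grip": 1.0},
    {"delta_rot": [0,0,0],"travel": [-0.0005,0,0.01],"grip": 1.0},
    {"delta_rot": [0,0,0],"travel": [-0.0005,0,0.018],"grip": 1.0},
    {"delta_rot": [0,0,0],"travel": [-0.0005,0,0.024],"grip": 1.0},
    {"delta_rot": [0,0,0],"travel": [-0.0005,0,0.026],"grip": 1.0},
    {"delta_rot": [0,0,0],"travel": [-0.0005,0,0.026],"grip": 1.0}
  ]
}}

```text
time_s: 6.82
ee_pos: [518.7, -270.5, -6.1]
ee_rot: [-0.0, 0.707, 0.707, 0.0]
force: [-0.6, -0.9, -0.6]
opening: 94.1
```

Run:
```python
from h import *
from rig import ctrl
c=ctrl.camera('scene')
x0,y0,k=340,140,10
im=cv2.resize(c['pixels'][y0:y0+60,x0:x0+80],None,fx=k,fy=k,interpolation=cv2.INTER_CUBIC)
cv2.imwrite('pics/s4.png',im)
```

```text
(no output)
```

View pics/s4.png

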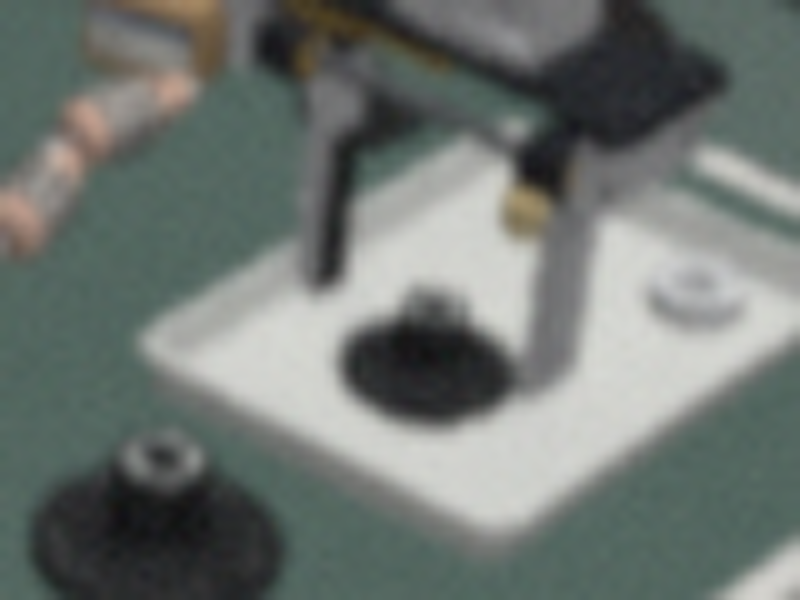

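>>> {"op": "step_arm", "data": {
  "series": [
    {"delta_rot": [0,0,0],"travel": [0,0,0.003],"grip": 0.5},
    {"delta_rot": [0,0,0],"travel": [0,0,0.003],"grip": 0.2},
    {"delta_rot": [0,0,0],"travel": [0,0,0.003],"grip": 0.1},
    {"delta_rot": [0,0,0],"travel": [0,0,0.003],"grip": 0.1},
    {"delta_rot": [0,0,0],"travel": [0,0,0.003],"grip": 0.1},
    {"delta_rot": [0,0,0],"travel": [0,0,0.003],"grip": 0.1},
    {"delta_rot": [0,0,0],"travel": [0,0,0.003],"grip": 0.1},
    {"delta_rot": [0,0,0],"travel": [0,0,0.003],"grip": 0.1},
    {"delta_rot": [0,0,0],"travel": [0,0,0.003],"grip": 0.1},
    {"delta_rot": [0,0,0],"travel": [0,0,0.003],"grip": 0.1}
  ],
  "squeeze": 35
}}

```text
time_s: 8.12
ee_pos: [518.7, -270.5, -9.0]
ee_rot: [-0.0, 0.707, 0.707, 0.0]
force: [-0.0, -0.3, -0.3]
opening: 25.0
```

>>> {"op": "step_arm", "data": {
  "series": [
    {"delta_rot": [0,0,0],"travel": [0,0,-0.02],"grip": 0.1},
    {"delta_rot": [0,0,0],"travel": [0,0,-0.08],"grip": 0.1},
    {"delta_rot": [0,0,0],"travel": [0,0,-0.14],"grip": 0.1},
    {"delta_rot": [0,0,0],"travel": [0.03,0,-0.19],"grip": 0.1},
    {"delta_rot": [0,0,0],"travel": [0.09,0,-0.19],"grip": 0.1},
    {"delta_rot": [0,0,0],"travel": [0.15,0,-0.19],"grip": 0.1},
    {"delta_rot": [0,0,0],"travel": [0.21,0,-0.19],"grip": 0.1},
    {"delta_rot": [0,0,0],"travel": [0.27,0,-0.19],"grip": 0.1},
    {"delta_rot": [0,0,0],"travel": [0.32,0,-0.19],"grip": 0.1},
    {"delta_rot": [0,0,0],"travel": [0.34,0,-0.19],"grip": 0.1},
    {"delta_rot": [0,0,0],"travel": [0.35,0,-0.19],"grip": 0.1},
    {"delta_rot": [0,0,0],"travel": [0.35,0,-0.19],"grip": 0.1},
    {"delta_rot": [0,0,0],"travel": [0.35,0,-0.19],"grip": 0.1}
  ]
}}

```text
time_s: 9.75
ee_pos: [518.7, 78.2, 181.2]
ee_rot: [0.0, 0.708, 0.707, -0.0]
force: [0.1, -0.4, -1.5]
opening: 25.0
```

Run:
```python
from h import *
from rig import ctrl
import pickle
c=ctrl.camera('wrist');cv2.imwrite('pics/w5.png',c['pixels']);pickle.dump(c,open('w5.pkl','wb'))
for q in ['housing','fence','base_plate','fixture','cap']:
  print(q,[(b['extent'],b['conf']) for b in ctrl.boxes_of(q,c)][:3])
```

```text
housing [([284.9, 55.6, 78.6, 92.2], 0.87)]
fence [([382.1, 62.1, 34.3, 138.4], 0.85)]
base_plate [([260.2, 58.5, 153.1, 140.1], 0.92)]
fixture [([259.3, 54.8, 156.3, 147.0], 0.91), ([283.9, 56.8, 83.5, 92.2], 0.44)]
cap [([266.8, 180.9, 108.9, 100.1], 0.93), ([286.5, 314.3, 60.0, 21.5], 0.86)]
```

View pics/w5.png

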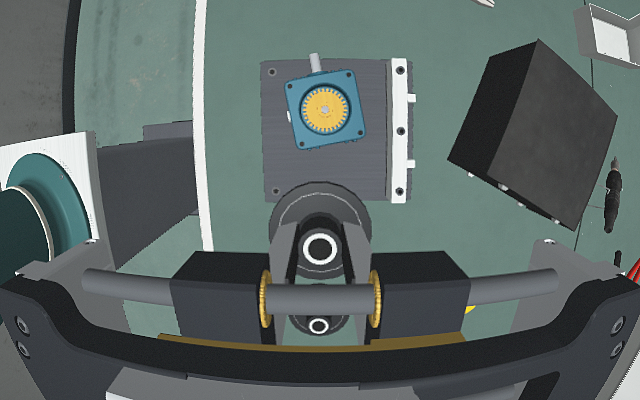

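Run:
```python
from h import *
import pickle
c=pickle.load(open('w5.pkl','rb'))
im=c['pixels'];x0,y0,k=255,45,5
cv2.imwrite('pics/w5c.png',cv2.resize(im[y0:y0+115,x0:x0+155],None,fx=k,fy=k,interpolation=cv2.INTER_CUBIC))
cv2.imwrite('pics/w5d.png',cv2.resize(im[170:290,250:390],None,fx=k,fy=k,interpolation=cv2.INTER_CUBIC))
```

```text
(no output)
```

View pics/w5c.png

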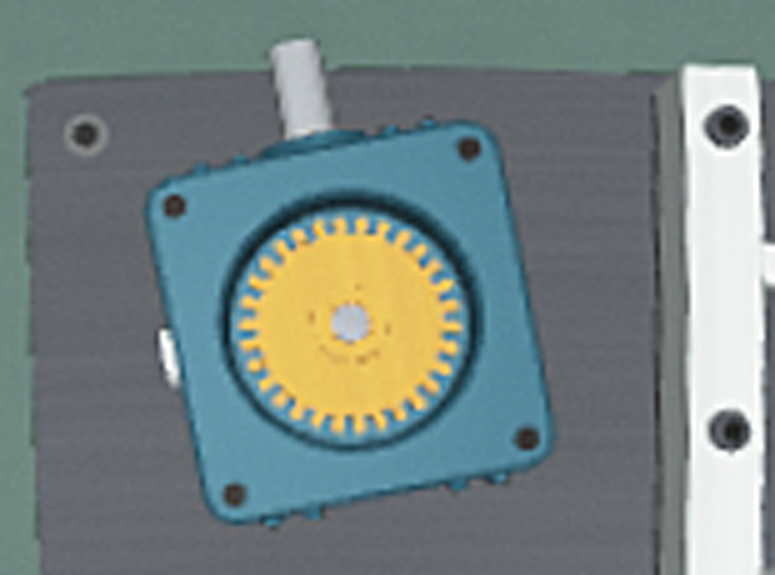

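View pics/w5d.png

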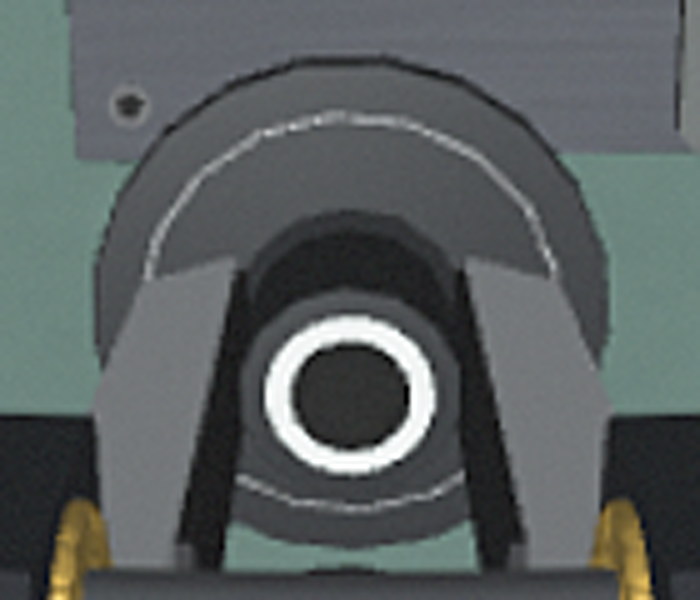

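Run:
```python
from h import *
import pickle
from rig import ctrl
s=ctrl.read_state();print(s['ee_pos'])
c=pickle.load(open('w5.pkl','rb'))
px=lambda x,y,x0=255,y0=45:(x0+(x+.5)/5-.5,y0+(y+.5)/5-.5)
S=np.array([at(c,'wrist',*px(*p),50) for p in [(175,205),(468,148),(527,438),(234,494)]])
print('screws',S.round(1),'ctr',S.mean(0),'sides',[np.linalg.norm(S[i]-S[i-1]).round(1) for i in range(4)])
def yaw(v):return np.arctan2(v[1],v[0])
# order A(front-left),B(rear-left),C(rear-right),D(front-right)
print('hyaw',yaw(S[1]-S[0]),yaw(S[2]-S[3]),yaw(S[0]-S[3])-np.pi/2,yaw(S[1]-S[2])-np.pi/2)
an=np.radians([0,45,90,135,180,225,270,315])
print('bore L/R/T/B',[at(c,'wrist',*px(*p),50).round(1) for p in [(223,324),(482,324),(352,200),(352,448)]])
print('ring',[at(c,'wrist',*px(350,394,250,170),z).round(2) for z in (228,231.2,234)])
F=[at(c,'wrist',*px(*p),46).round(1) for p in [(683,68),(688,570),(760,68),(768,575)]]
print('fence top',F,yaw(F[0]-F[1])-np.pi/2,yaw(F[2]-F[3])-np.pi/2)
F=[at(c,'wrist',*px(*p),12).round(1) for p in [(655,100),(652,570)]];print('fence foot',F,yaw(F[0]-F[1])-np.pi/2)
# front edge of plate
F=[at(c,'wrist',*px(*p),12).round(1) for p in [(28,92),(40,570)]];print('plate front',F,yaw(F[0]-F[1])-np.pi/2)
```

```text
[518.61195913  79.1122011  181.02400015]
screws [[485.1 191.3  50. ]
 [549.5 204.   50. ]
 [562.7 139.1  50. ]
 [497.7 126.4  50. ]] ctr [523.74710151 165.18928403  50.        ] sides [np.float64(66.1), np.float64(65.7), np.float64(66.3), np.float64(66.2)]
hyaw 0.1955515709303647 0.1920886949459581 0.1925470120296393 0.20023118092300485
bore L/R/T/B [array([495.6, 164.3,  50. ]), array([552.5, 164.3,  50. ]), array([524. , 191.9,  50. ]), array([523.9, 136.5,  50. ])]
ring [array([517.98,  76.65, 228.  ]), array([517.99,  78.  , 231.2 ]), array([517.99,  79.17, 234.  ])]
fence top [array([599.2, 225.7,  46. ]), array([601.1, 109.5,  46. ]), array([617.5, 227.1,  46. ]), array([620.5, 108.7,  46. ])] 0.016349661787755654 0.025332417577393684
fence foot [array([599.8, 224.6,  12. ]), array([599.9, 105.7,  12. ])] 0.000841042694883054
plate front [array([444.7, 226.6,  12. ]), array([446.4, 105.9,  12. ])] 0.014083575822860128
```

>>> {"op": "step_arm", "data": {
  "series": [
    {"delta_rot": [0,0,-5],"travel": [0.045,0.003,0],"grip": 0.1},
    {"delta_rot": [0,0,-10.3],"travel": [0.0853,0.0057,0.02],"grip": 0.1},
    {"delta_rot": [0,0,-10.3],"travel": [0.0853,0.0057,0.06],"grip": 0.1},
    {"delta_rot": [0,0,-10.3],"travel": [0.0853,0.0057,0.1],"grip": 0.1},
    {"delta_rot": [0,0,-10.3],"travel": [0.0853,0.0057,0.12],"grip": 0.1},
    {"delta_rot": [0,0,-10.3],"travel": [0.0853,0.0057,0.125],"grip": 0.1},
    {"delta_rot": [0,0,-10.3],"travel": [0.0853,0.0057,0.125],"grip": 0.1},
    {"delta_rot": [0,0,-10.3],"travel": [0.0853,0.0057,0.125],"grip": 0.1}
  ]
}}

```text
time_s: 11.05
ee_pos: [525.0, 164.9, 57.2]
ee_rot: [0.001, 0.641, 0.768, 0.001]
force: [0.1, -0.8, -1.1]
opening: 25.1
```

Run:
```python
from h import *
from rig import ctrl
import pickle
s=ctrl.read_state();print(s['ee_pos'],s['force'])
c=ctrl.camera('wrist');pickle.dump(c,open('w6.pkl','wb'))
cv2.imwrite('pics/w6.png',cv2.resize(c['pixels'][120:290,230:410],None,fx=4,fy=4,interpolation=cv2.INTER_CUBIC)[:600])
c=ctrl.camera('scene');pickle.dump(c,open('s6.pkl','wb'))
cv2.imwrite('pics/s6.png',cv2.resize(c['pixels'][180:260,250:345],None,fx=7,fy=7,interpolation=cv2.INTER_CUBIC))
```

```text
[525.02895014 164.91558046  57.23257419] [ 0.05652224 -0.78720387 -1.13431205]
```

View pics/w6.png

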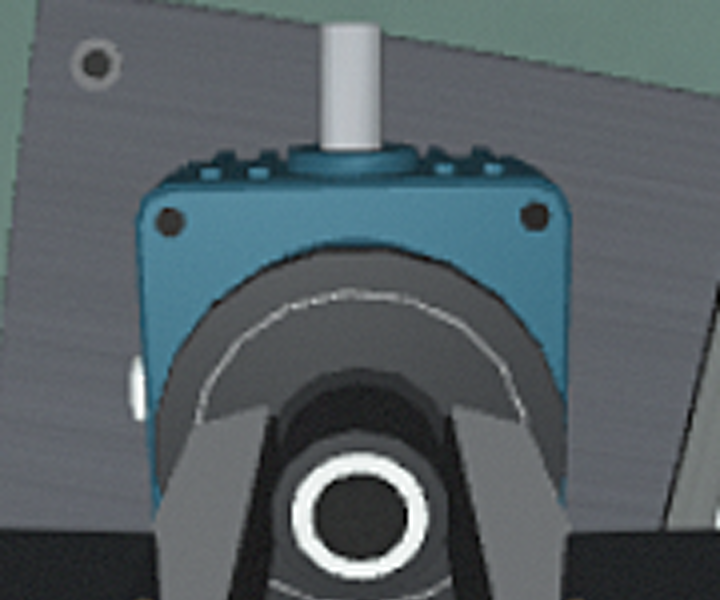

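View pics/s6.png

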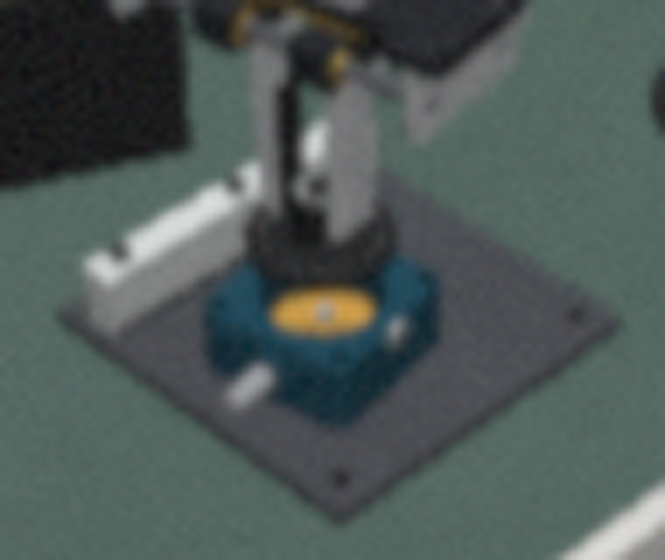

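Run:
```python
from h import *
import pickle
c=pickle.load(open('w6.pkl','rb'))
px=lambda x,y:(230+(x+.5)/4-.5,120+(y+.5)/4-.5)
A,B=[at(c,'wrist',*px(*p),50) for p in [(170,221),(535,216)]]
d=(B-A);print(A,B,np.linalg.norm(d),'yaw',np.arctan2(d[1],d[0]))
u=d/np.linalg.norm(d);n=np.array([u[1],-u[0],0])
print('hctr',(A+B)/2+n*33.05)
print('ring',at(c,'wrist',*px(360,515),107.2))
# flange top edge: z = 57.2+11+14=82.2 , left/right/top
for p in [(155,430),(567,430),(360,248)]: print(at(c,'wrist',*px(*p),82.2),at(c,'wrist',*px(*p),76.2))
```

```text
[484.81346384 191.02364144  50.        ] [549.68945672 203.6265059   50.        ] 66.08877850261608 yaw 0.19187108947890552
hctr [523.55396245 164.88156945  50.        ]
ring [524.50757064 164.63237437 107.2       ]
[491.21432776 162.81019384  82.2       ] [490.54219577 160.60954772  76.2       ]
[556.71823909 174.60057119  82.2       ] [558.13724204 172.77631893  76.2       ]
[518.52338944 197.93099671  82.2       ] [518.72306696 196.85154071  76.2       ]
```

>>> {"op": "step_arm", "data": {
  "series": [
    {"delta_rot": [0,0,0],"travel": [0.0003,-0.0006,0.0],"grip": 0.1},
    {"delta_rot": [0,0,0],"travel": [0.0003,-0.0006,0.008],"grip": 0.1},
    {"delta_rot": [0,0,0],"travel": [0.0003,-0.0006,0.014],"grip": 0.1},
    {"delta_rot": [0,0,0],"travel": [0.0003,-0.0006,0.017],"grip": 0.1},
    {"delta_rot": [0,0,0],"travel": [0.0003,-0.0006,0.019],"grip": 0.1},
    {"delta_rot": [0,0,0],"travel": [0.0003,-0.0006,0.0205],"grip": 0.1},
    {"delta_rot": [0,0,0],"travel": [0.0003,-0.0006,0.0205],"grip": 0.1}
  ]
}}

```text
time_s: 12.02
ee_pos: [523.6, 165.0, 35.5]
ee_rot: [-0.0, 0.641, 0.768, 0.0]
force: [0.4, -0.4, -2.2]
opening: 25.3
```

>>> {"op": "step_arm", "data": {
  "series": [
    {"delta_rot": [0,0,0],"travel": [0,0,0.0015],"grip": 0.1},
    {"delta_rot": [0,0,0],"travel": [0,0,0.003],"grip": 0.1},
    {"delta_rot": [0,0,0],"travel": [0,0,0.004],"grip": 0.1},
    {"delta_rot": [0,0,0],"travel": [0,0,0.0045],"grip": 0.1},
    {"delta_rot": [0,0,0],"travel": [0,0,0.0045],"grip": 0.1}
  ]
}}

```text
time_s: 12.65
ee_pos: [523.7, 164.9, 31.1]
ee_rot: [-0.0, 0.641, 0.768, 0.0]
force: [0.1, -0.3, -1.5]
opening: 24.9
```

>>> {"op": "step_arm", "data": {
  "series": [
    {"delta_rot": [0,0,0],"travel": [0,0,0.0005],"grip": 0.1},
    {"delta_rot": [0,0,0],"travel": [0,0,0.001],"grip": 0.1},
    {"delta_rot": [0,0,0],"travel": [0,0,0.001],"grip": 0.1}
  ]
}}

```text
time_s: 13.02
ee_pos: [523.7, 165.0, 30.9]
ee_rot: [0.0, 0.641, 0.768, -0.0]
force: [-5.9, -3.2, 18.0]
opening: 25.4
```

>>> {"op": "step_arm", "data": {
  "series": [
    {"delta_rot": [0,0,0],"travel": [0,0,-0.0003],"grip": 0.1},
    {"delta_rot": [0,0,0],"travel": [0,0,-0.0003],"grip": 0.1}
  ]
}}

```text
time_s: 13.28
ee_pos: [523.7, 164.9, 30.9]
ee_rot: [0.0, 0.641, 0.768, -0.0]
force: [-4.6, -2.1, 12.3]
opening: 25.2
```

Run:
```python
from h import *
from rig import ctrl
c=ctrl.camera('wrist')
cv2.imwrite('pics/w7.png',cv2.resize(c['pixels'][120:270,230:410],None,fx=4,fy=4,interpolation=cv2.INTER_CUBIC))
c=ctrl.camera('scene')
cv2.imwrite('pics/s7.png',cv2.resize(c['pixels'][180:260,250:345],None,fx=7,fy=7,interpolation=cv2.INTER_CUBIC))
s=ctrl.read_state();print(s['force'],s['ft_torque'],s['ee_pos'])
```

```text
[-4.43628214 -2.07860665 12.37506521] [-0.51619991  1.11594969  0.01606377] [523.70460761 164.95733806  30.97302383]
```

View pics/w7.png

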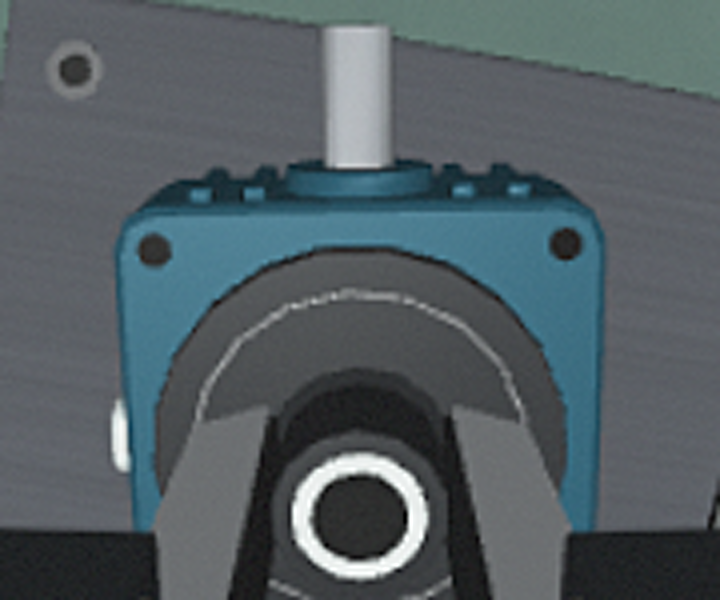

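View pics/s7.png

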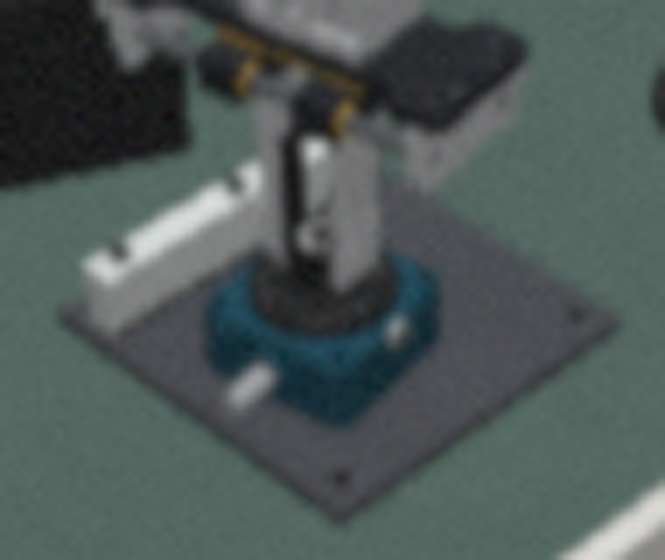

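>>> {"op": "step_arm", "data": {
  "series": [
    {"delta_rot": [0,0,0],"travel": [0,0,0],"grip": 0.1},
    {"delta_rot": [0,0,2],"travel": [0,0,0],"grip": 0.1},
    {"delta_rot": [0,0,4],"travel": [0,0,0],"grip": 0.1},
    {"delta_rot": [0,0,6],"travel": [0,0,0],"grip": 0.1},
    {"delta_rot": [0,0,8],"travel": [0,0,0],"grip": 0.1},
    {"delta_rot": [0,0,10.2],"travel": [0,0,0],"grip": 0.1},
    {"delta_rot": [0,0,10.2],"travel": [0,0,0],"grip": 0.1},
    {"delta_rot": [0,0,10.2],"travel": [0,0,0],"grip": 0.1}
  ],
  "squeeze": 55
}}

```text
time_s: 14.38
ee_pos: [524.3, 165.3, 31.0]
ee_rot: [0.0, 0.706, 0.708, 0.001]
force: [0.3, 0.0, 6.7]
opening: 25.0
```

```bash
cat > m.py <<'E'
from h import *
from rig import ctrl
import sys,pickle
s=ctrl.read_state();print(s['time_s'],s['force'],s['ee_pos'],tool(s).as_matrix()[:,0].round(4))
c=ctrl.camera('wrist');n=sys.argv[1];pickle.dump(c,open(n+'.pkl','wb'))
cv2.imwrite(f'pics/{n}.png',cv2.resize(c['pixels'][110:270,210:430],None,fx=3.6,fy=3.6,interpolation=cv2.INTER_CUBIC))
E
python3 m.py w8
```

```text
14.375 [0.33679948 0.01188929 6.7317277 ] [524.33190734 165.3388035   31.01410012] [-2.1e-03  1.0e+00  5.0e-04]
```

View pics/w8.png

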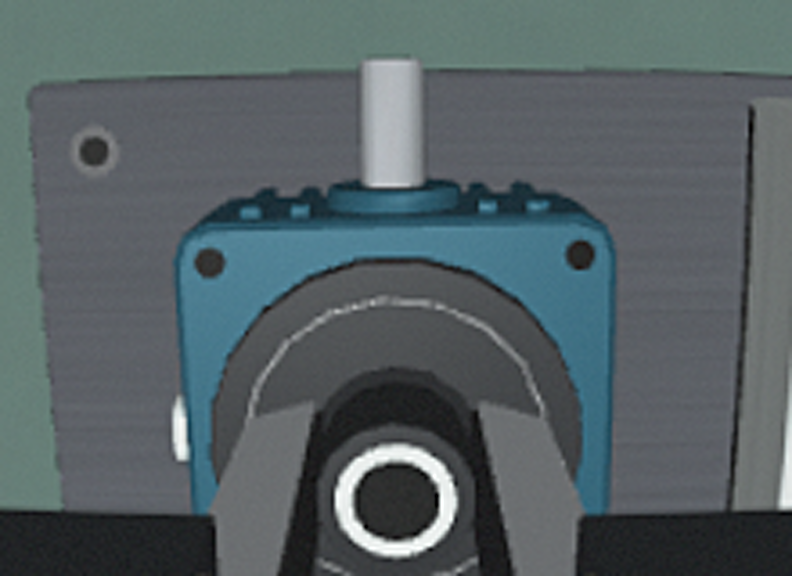

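```bash
cat > y.py <<'E'
from h import *
import pickle,sys
c=pickle.load(open(sys.argv[1]+'.pkl','rb'))
v=eval(sys.argv[2]) # A,B screws, fence foot top,bottom (crop px), last plate front edge 2 pts
px=lambda x,y:(210+(x+.5)/3.6-.5,110+(y+.5)/3.6-.5)
A,B=[at(c,'wrist',*px(*p),50) for p in v[:2]];d=B-A
yh=np.arctan2(d[1],d[0]);u=d/np.linalg.norm(d);H=(A+B)/2+np.array([u[1],-u[0],0])*33.05
print('h yaw',yh,'len',np.linalg.norm(d),'ctr',H)
for i in range(2,len(v),2):
    P,Q=[at(c,'wrist',*px(*p),12) for p in v[i:i+2]];e=P-Q;print('line',P.round(1),Q.round(1),'yaw',np.arctan2(e[1],e[0])-np.pi/2)
E
python3 y.py w8 '[(209,263),(580,254),(751,110),(731,505),(30,95),(63,505)]'
```

```text
h yaw 0.025308384914739333 len 66.18802367942706 ctr [524.08568174 164.94839291  50.        ]
line [599.6 223.9  12. ] [601.4 133.4  12. ] yaw 0.020759992444197684
line [445.1 227.1  12. ] [446.3 133.4  12. ] yaw 0.012459308046970596
```

>>> {"op": "step_arm", "data": {
  "series": [
    {"delta_rot": [0,0,0],"travel": [0,0,0.0003],"grip": 0.1},
    {"delta_rot": [0,0,0.4],"travel": [0,0.002,0.0003],"grip": 0.1},
    {"delta_rot": [0,0,0.4],"travel": [0,0.005,0.0003],"grip": 0.1},
    {"delta_rot": [0,0,0.4],"travel": [0,0.008,0.0003],"grip": 0.1},
    {"delta_rot": [0,0,0.4],"travel": [0,0.011,0.0003],"grip": 0.1},
    {"delta_rot": [0,0,0.4],"travel": [0,0.014,0.0003],"grip": 0.1},
    {"delta_rot": [0,0,0.4],"travel": [0,0.017,0.0003],"grip": 0.1},
    {"delta_rot": [0,0,0.4],"travel": [0,0.02,0.0003],"grip": 0.1}
  ]
}}

```text
time_s: 15.42
ee_pos: [543.2, 165.7, 30.9]
ee_rot: [-0.0, 0.709, 0.706, -0.0]
force: [-9.9, 0.4, 19.3]
opening: 24.8
```

>>> {"op": "step_arm", "data": {
  "series": [
    {"delta_rot": [0,0,0],"travel": [0,0.003,-0.0003],"grip": 0.1},
    {"delta_rot": [0,0,0],"travel": [0,0.006,-0.0003],"grip": 0.1},
    {"delta_rot": [0,0,0],"travel": [0,0.009,-0.0003],"grip": 0.1},
    {"delta_rot": [0,0,0],"travel": [0,0.0115,-0.0003],"grip": 0.1},
    {"delta_rot": [0,0,0],"travel": [0,0.013,-0.0003],"grip": 0.1},
    {"delta_rot": [0,0,0],"travel": [0,0.013,-0.0003],"grip": 0.1}
  ]
}}

```text
time_s: 16.18
ee_pos: [556.5, 165.4, 31.0]
ee_rot: [-0.0, 0.709, 0.705, 0.0]
force: [-5.3, 0.0, 11.8]
opening: 24.8
```

```bash
python3 m.py w9
```

```text
16.175 [-5.31906557  0.04755191 11.81334933] [556.47597762 165.44640591  30.97800324] [4.6e-03 1.0e+00 3.0e-04]
```

View pics/w9.png

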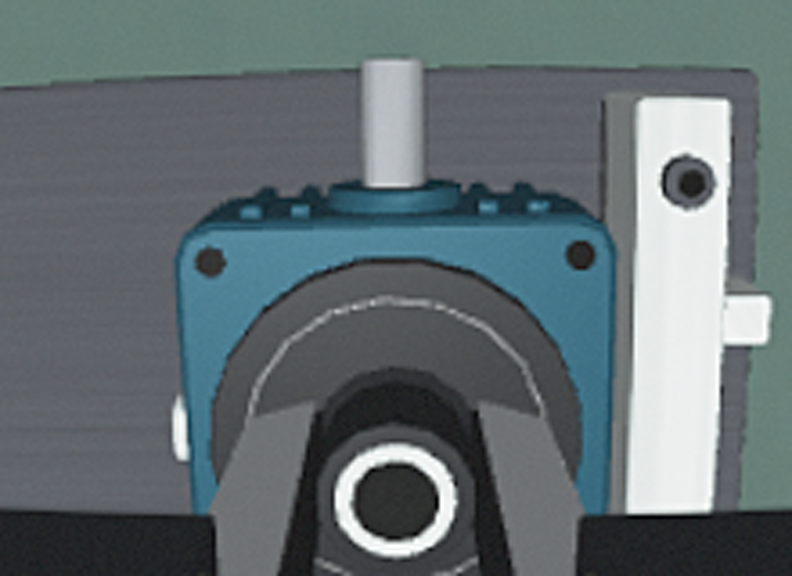

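```bash
python3 y.py w9 '[(210,263),(580,255),(605,97),(602,210)]'
python3 - <<'E'
from h import *
import pickle
c=pickle.load(open('w9.pkl','rb'))
px=lambda x,y:(210+(x+.5)/3.6-.5,110+(y+.5)/3.6-.5)
for p,q in [((637,100),(627,510)),((731,100),(711,510))]:
    P,Q=[at(c,'wrist',*px(*k),46) for k in (p,q)];e=P-Q;print(P.round(1),Q.round(1),np.arctan2(e[1],e[0])-np.pi/2)
E
```

```text
h yaw 0.016252625505460187 len 66.0025024737006 ctr [556.25911385 165.01807361  50.        ]
line [599.8 225.5  12. ] [599.6 201.5  12. ] yaw -0.007622740465452971
[599.3 226.2  46. ] [600.7 147.5  46. ] 0.01818221301903722
[617.  226.7  46. ] [617.9 146.9  46. ] 0.011561520949145088
```

>>> {"op": "step_arm", "data": {
  "series": [
    {"delta_rot": [0,0,0],"travel": [0,0.001,0],"grip": 0.1},
    {"delta_rot": [0,0,0],"travel": [0,0.002,0],"grip": 0.1},
    {"delta_rot": [0,0,0],"travel": [0,0.0027,0],"grip": 0.1},
    {"delta_rot": [0,0,0],"travel": [0,0.003,0],"grip": 0.1},
    {"delta_rot": [0,0,0],"travel": [0,0.003,0],"grip": 0.1}
  ]
}}

```text
time_s: 16.85
ee_pos: [559.3, 165.4, 31.0]
ee_rot: [-0.0, 0.709, 0.706, -0.0]
force: [-7.4, -0.2, 13.1]
opening: 24.3
```

>>> {"op": "step_arm", "data": {
  "series": [
    {"delta_rot": [0,0,0],"travel": [0,0.0004,0],"grip": 0.1},
    {"delta_rot": [0,0,0],"travel": [0,0.0008,0],"grip": 0.1},
    {"delta_rot": [0,0,0],"travel": [0,0.0008,0],"grip": 0.1}
  ]
}}

```text
time_s: 17.23
ee_pos: [560.1, 165.4, 31.0]
ee_rot: [-0.0, 0.709, 0.705, -0.0]
force: [-7.6, 0.6, 12.8]
opening: 25.1
```

>>> {"op": "step_arm", "data": {
  "series": [
    {"delta_rot": [0,0,0],"travel": [0,0.0004,0],"grip": 0.1},
    {"delta_rot": [0,0,0],"travel": [0,0.0008,0],"grip": 0.1},
    {"delta_rot": [0,0,0],"travel": [0,0.0008,0],"grip": 0.1}
  ]
}}

```text
time_s: 17.6
ee_pos: [560.4, 165.4, 31.0]
ee_rot: [-0.0, 0.709, 0.706, -0.0]
force: [-10.5, 0.5, 17.0]
opening: 24.6
```

>>> {"op": "step_arm", "data": {
  "series": [
    {"delta_rot": [0,0,0],"travel": [0,0.0004,-0.0002],"grip": 0.1},
    {"delta_rot": [0,0,0],"travel": [0,0.0004,-0.0002],"grip": 0.1},
    {"delta_rot": [0,0,0],"travel": [0,0.0004,-0.0002],"grip": 0.1}
  ]
}}

```text
time_s: 17.98
ee_pos: [561.1, 165.4, 31.0]
ee_rot: [-0.0, 0.709, 0.706, -0.0]
force: [-7.3, 0.2, 10.9]
opening: 24.8
```

>>> {"op": "step_arm", "data": {
  "series": [
    {"delta_rot": [0,0,0],"travel": [0,0.0004,0],"grip": 0.1},
    {"delta_rot": [0,0,0],"travel": [0,0.0008,0],"grip": 0.1},
    {"delta_rot": [0,0,0],"travel": [0,0.0008,0],"grip": 0.1},
    {"delta_rot": [0,0,0],"travel": [0,0.0008,0],"grip": 0.1}
  ]
}}

```text
time_s: 18.48
ee_pos: [561.7, 165.4, 31.0]
ee_rot: [-0.0, 0.709, 0.706, -0.0]
force: [-7.7, 0.6, 11.6]
opening: 25.0
```

```bash
python3 m.py w10
```

```text
18.475 [-7.65074578  0.57226587 11.56643537] [561.69562958 165.41019586  30.9882923 ] [0.0044 1.     0.    ]
```

View pics/w10.png

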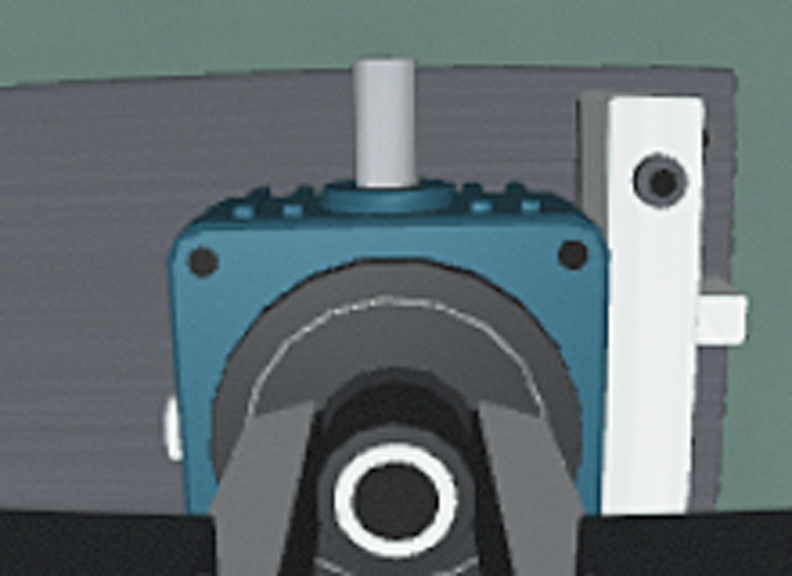

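>>> {"op": "step_arm", "data": {
  "series": [
    {"delta_rot": [0,0,0],"travel": [0,0.0003,0],"grip": 0.1},
    {"delta_rot": [0,0,0],"travel": [0,0.0005,0],"grip": 0.1},
    {"delta_rot": [0,0,0],"travel": [0,0.0005,0],"grip": 0.1}
  ]
}}

```text
time_s: 18.9
ee_pos: [562.1, 165.4, 31.0]
ee_rot: [-0.0, 0.709, 0.706, -0.0]
force: [-9.3, 0.4, 12.1]
opening: 24.7
```

>>> {"op": "step_arm", "data": {
  "series": [
    {"delta_rot": [0,0,0],"travel": [0,0.0003,0],"grip": 0.1},
    {"delta_rot": [0,0,0],"travel": [0,0.0003,0],"grip": 0.1},
    {"delta_rot": [0,0,0],"travel": [0,0.0003,0],"grip": 0.1}
  ]
}}

```text
time_s: 19.27
ee_pos: [562.2, 165.4, 31.0]
ee_rot: [-0.0, 0.709, 0.706, -0.001]
force: [-10.9, -0.4, 14.6]
opening: 24.9
```

>>> {"op": "step_arm", "data": {
  "series": [
    {"delta_rot": [0,0,0],"travel": [0,0.0003,-0.0002],"grip": 0.1},
    {"delta_rot": [0,0,0],"travel": [0,0.0003,-0.0002],"grip": 0.1},
    {"delta_rot": [0,0,0],"travel": [0,0.0003,-0.0002],"grip": 0.1},
    {"delta_rot": [0,0,0],"travel": [0,0.0003,-0.0002],"grip": 0.1}
  ]
}}

```text
time_s: 19.77
ee_pos: [562.3, 165.4, 31.0]
ee_rot: [-0.001, 0.709, 0.706, -0.001]
force: [-10.4, 0.9, 11.5]
opening: 24.5
```

```bash
python3 m.py w11
```

```text
19.775 [-10.43732413   0.91348876  11.50239517] [562.26174121 165.38972721  30.98085427] [ 4.3e-03  1.0e+00 -1.0e-04]
```

View pics/w11.png

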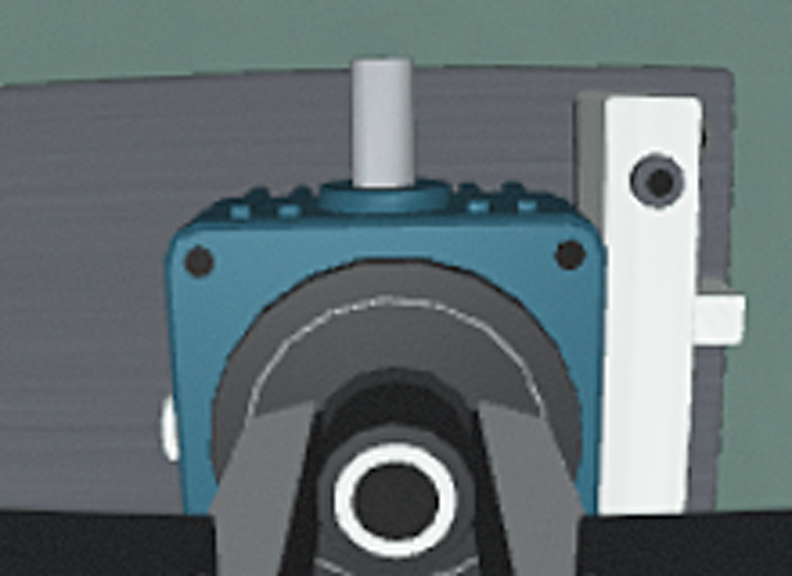

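```bash
for n in w10 w11; do python3 - $n <<'E'
from h import *
import pickle,sys
n=sys.argv[1];c=pickle.load(open(n+'.pkl','rb'))
im=cv2.resize(c['pixels'][150:230,340:440],None,fx=7,fy=7,interpolation=cv2.INTER_CUBIC);cv2.imwrite(f'pics/{n}z.png',im)
E
done
python3 y.py w10 '[(203,262),(572,255)]'; python3 y.py w11 '[(199,262),(569,255)]'
python3 - <<'E'
from rig import ctrl
from h import *
c=ctrl.camera('scene')
cv2.imwrite('pics/s11.png',cv2.resize(c['pixels'][180:260,250:345],None,fx=7,fy=7,interpolation=cv2.INTER_CUBIC))
s=ctrl.read_state();print(s['force'],s['ft_torque'])
E
```

```text
h yaw 0.013595275130189176 len 65.81903265056056 ctr [560.0813719 165.0447633  50.       ]
h yaw 0.0137290183189304 len 66.0094329423824 ctr [560.0206542  165.02694751  50.        ]
[-10.90373833   0.15164537  12.83920648] [ 0.01606851  2.56570155 -0.0331932 ]
```

View pics/w11z.png

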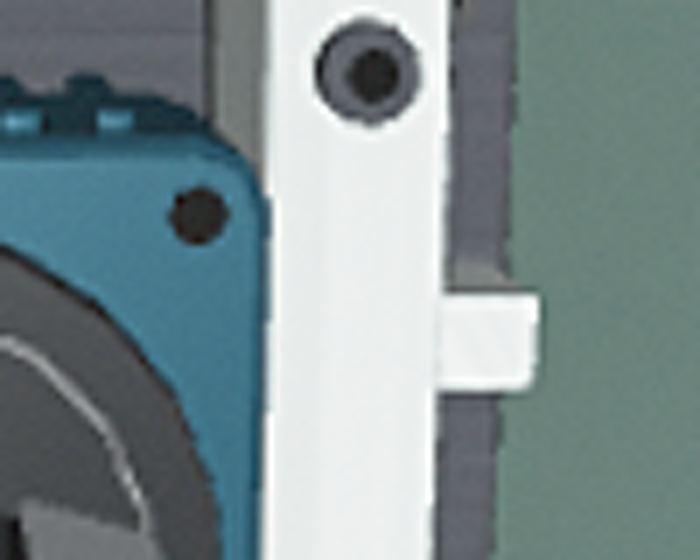

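View pics/s11.png

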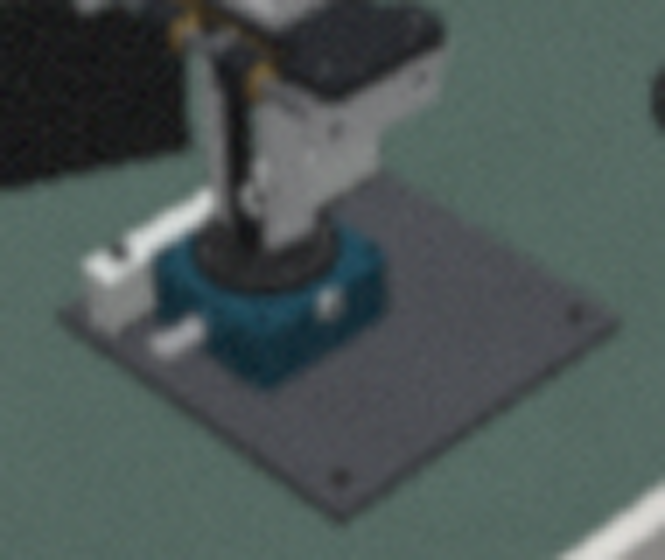

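>>> {"op": "step_arm", "data": {
  "series": [
    {"delta_rot": [0,0,0],"travel": [0,0.0001,-0.0001],"grip": 0.1},
    {"delta_rot": [0,0,0],"travel": [0,0.0001,-0.0001],"grip": 0.1},
    {"delta_rot": [0,0,0],"travel": [0,0.0001,-0.0001],"grip": 0.1},
    {"delta_rot": [0,0,0],"travel": [0,0.0001,-0.0001],"grip": 0.1},
    {"delta_rot": [0,0,0],"travel": [0,0.0001,-0.0001],"grip": 0.1},
    {"delta_rot": [0,0,0],"travel": [0,0.0001,-0.0001],"grip": 0.1},
    {"delta_rot": [0,0,0],"travel": [0,0.0001,-0.0001],"grip": 0.1},
    {"delta_rot": [0,0,0],"travel": [0,0.0001,-0.0001],"grip": 0.1}
  ]
}}

```text
time_s: 20.88
ee_pos: [562.3, 165.4, 31.0]
ee_rot: [-0.001, 0.709, 0.706, -0.001]
force: [-11.0, 0.3, 11.2]
opening: 25.2
```

Run:
```python
from rig import ctrl
from h import *
for i in range(5):
    ctrl.camera('top');s=ctrl.read_state();print(s['force'].round(1),s['ee_pos'].round(2),s['opening'])
c=ctrl.camera('top');cv2.imwrite('pics/t12.png',cv2.resize(c['pixels'][120:250,160:480],None,fx=2.4,fy=2.4))
```

```text
[-11.6   0.3  11.4] [562.29 165.36  31.  ] 25.189601633176977
[-11.4   0.   11.6] [562.29 165.36  31.03] 24.77759063521701
[-11.9  -0.1  10.4] [562.31 165.37  31.03] 25.04759311539037
[-10.9  -0.9  11.6] [562.29 165.35  31.04] 24.73899803328675
[-10.8  -0.3  10.9] [562.28 165.35  31.02] 24.721552099787957
```

View pics/t12.png

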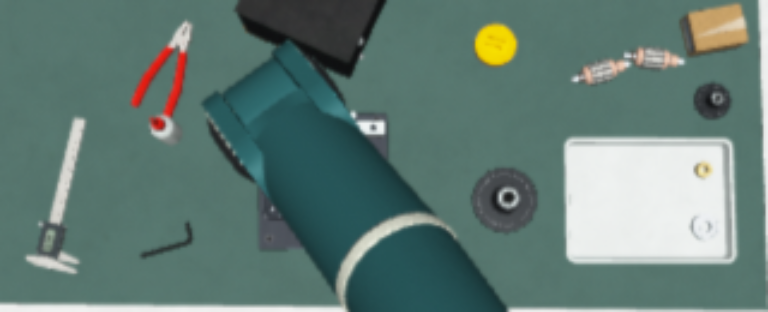

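```bash
python3 -c "
from rig import ctrl
print(ctrl.job_done())"
```

```text
the job is handed in; nothing more can be done
None
```

The cap is seated on the housing, the housing is flush against the fence, and I handed in at about 21 s with the arm still holding the diagonal push.

**Cap:** I took the cap from the tray. Its flange measured about 66–67 mm, and I passed over the 91 mm one on the bench and the small one at the rear.

**First grasp failed:** the fingers closed on nothing because their real tips sit about 30 mm above the reported TCP. I went 29 mm lower and gripped the boss at an opening of about 25 mm (nominal 26).

**Seating:** the cap went into the bore without resistance and made contact at the computed height (TCP z about 31 mm). The tool's tilt was about 0.002 rad. I did not measure the flange gap directly.

**Fence:** I turned the housing about 10°, then slid it back about 36 mm. Its last measured yaw was 0.014 rad, against 0.012–0.020 rad for the fence and plate edges. It stopped at x = 560 mm and did not move when I pushed harder. The cap then slid about 2 mm back within the bore clearance while staying seated.

**Final push:** the force held steady at about 11 N back and 11 N down, slightly above your 10 N. The hex key, oil bottle and caliper look unmoved in the last top picture.

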